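# Hang the guide link on the tension bolt and hold the bolt head behind the bracket

## Robot

A 6-joint arm with a two-finger parallel gripper is mounted at the origin on the work surface. World frame = base frame: x ahead of the robot, y to its left, z up, the work surface at z = 0. Lengths are in m, angles in degrees, forces in N, time in s.
With the tool pointing down it reaches from about 0.3 to 0.75 m from the base axis. Payload 8.5 kg.
Tool frame: the origin (TCP) lies between the finger pads, 19 mm behind the fingertips; this is the grasp point; z points along the fingers, y is the line along which they close (so a half turn about z gives the same grasp; the last joint's range is limited). The gripper opens to 85 mm and grips with 20 to 120 N. Pads are 22 mm wide; open, the fingers measure 114 mm over their backs; the gripper's body (76 mm by 85 mm) begins 54 mm behind the grasp point. The pads swing forward as they close: fully open they stand 13 mm farther back than shut.
Start: joints at [57.622, 21.807, 74.336, -0, 83.858, -12.336], TCP at [0.188, 0.517, 0.25] pointing down, gripper open.
Joint ranges: [-178.18, 178.18], [-50.72, 133.34], [12.68, 142.11], [-81.47, 261.47], [9.98, 163.14], [-165.26, 165.26]. Speed limits (degrees/s): [136.94, 136.94, 180, 180, 180, 180].

## Interface

Orientations are given as a 3x3 rotation matrix whose columns are the frame's x, y, z axes.
In Python, from rig import telemetry, optics, env gives the robot as it stands.
- The arm moves only by the tool send_rows, never from a script. Its argument "deltas" is a list that holds one entry, the list of rows, each a list of 7 numbers: the shift along the tool's x, y, z in m, then the turn, a rotation vector about the tool's x, y, z in rad, then the opening, from -1 (shut) to 1 (fully open), so that 0 is half open. In form: [[[x, y, z, ax, ay, az, grip], ...]]. A call has 1 to 12 rows; each row shifts and turns the commanded pose from where the row before left it, along the tool's axes as they then stand; what a row does not reach is not made up. A row lasts 1/8 s, in which the tool goes at most 62.5 mm and 10.7 degrees, less where a joint would pass 70% of its speed; a pose out of reach is approached as far as the arm can. A call is refused whole if a number of a shift passes 0.0625 or a number of a turn 0.188, either way. A call with a gripper value outside its range is refused whole. The fingers move at their own pace and stop on an object; "squeeze" is the grip in N (left out, the last holds). Time passes only in rows, so rows that do not move let the fingers close. It gives the time, the measured TCP pose, the force, the opening and the grip force at its end, in the units of the state.
- telemetry.observe(): the state, without advancing time (a new reading comes with each control period).
- optics.get_image(name): name is "scene" or "top" or "wrist"; returns a dict with "image" (420x560x3 uint8, red, green, blue), "range_z" (420x560 float32, m along the optical axis (not along the pixel's ray), 0 where there is no reading), "K" (3x3 intrinsics, pixels), "k1" (the pictures are not rectified: a ray, as slopes to the right and down, at radius r is drawn at 1 + k1 r^2 times it, then the intrinsics apply), "rvec" (rotation vector, rad) and "tvec" (3), from world to camera coordinates, as OpenCV has them; the wrist camera has in their place "hand_eye" (4x4, takes a point from camera to tool coordinates, whose origin is the TCP and whose axes are the flange's). Camera axes: x right, y down, z forward; pixel columns grow to the right and rows downward; lengths in m; the calibration is good to about 2 mm. A picture is of the moment at which its call begins: read the wrist's pose just before it.
- env.close_job(): hands the job in; it is judged then, once.
The state is a dict: "time_s": time; "q": joint angles; "qvel": joint speeds; "joint_efforts": joint torques, N m; "position": TCP position; "tool_rot": TCP orientation; "ft_force": force on the tool from outside, world axes, zero at the start; "wrist_torque": the same for the moment, N m; "grip_width": finger opening in m; "gripper_force": force on a finger pad.
Only numpy, scipy, OpenCV 4.12 (cv2) and the standard library are available. Lean on these libraries where they do the work, as an engineer would, in place of code of your own. Each camera call takes 0.05 s, during which the arm holds its last target. There are 200 camera calls.

## Task

On the label machine bench, take the white link plate with the large eye out of the rack and hang it by its eye on the threaded bolt end that sticks out of the front of the bracket, then let go of it. Then reach down into the narrow gap behind the bracket, grip the bolt's hex head, turn it back against its spring until two of its flats stand upright, and keep holding it there so that a workmate can run the nut on: finish while still gripping the head. Leave the other things on the bench where they are.

Things in the scene. Friction and masses are not known exactly. Their poses are not given: they have to be found in the camera images.
- bracket: Fixed steel bracket: upright plate 8 mm thick (x), 60 mm wide (y), top 135 mm above the bench, on a foot plate 10 mm thick, 130 mm wide, from x = -105 to +65 mm. Origin on the bench below the middle of the upright plate; x points from its front (bolt end, roughly towards the robot) to its back (bolt head), z up. The bolt axis is at y = 0, z = 115 mm.
- gap (a point): Middle of the narrow gap behind the bracket plate, level with the plate's top (x = 25, z = 135 mm in the bracket's frame). The gap is 42 mm wide (x = 4 to 46 mm), between the plate and a rail 120 mm wide (y), 6 mm thick, top 109 mm above the bench; open at the top and at both y sides, 10 mm foot plate below.
- bolt_head (a point): Centre of the bolt's hexagonal steel head in the gap: 24 mm across flats, 14 mm thick along the bolt axis, x = 25 mm and z = 115 mm in the bracket's frame. Its axes: x along the bolt axis like the bracket's x, y normal to one pair of flats; y is level (these flats upright) when joint bolt reads 0.
- bolt_end (a point): Tip of the bolt's free threaded end on the axis, at the front: the shank is 16 mm in diameter, level, and sticks out 65 mm in front of the bracket plate (tip at x = -69 mm in the bracket's frame).
- bolt (a joint): Turn of the bolt about its axis, rad, right-handed about the bracket's +x; 0 when two flats stand upright (range -0.2 to 0.5). A spring, 0.35 N m/rad, drives it towards 0.28 against 0.035 N m of friction: it starts between 0.20 and 0.36, holding it at 0 takes about 0.1 N m, and let go it springs back to about 0.18.
- link: White plate 110 mm tall (z), 40 mm wide (y), 8 mm thick (x), with a round eye 26 mm in diameter whose centre is 36 mm below the top edge; 0.1 to 0.16 kg. Origin at the centre of the lower edge. It starts upright in the rack, lower edge 10 mm above the bench, so its top edge is 120 mm above the bench; its x is along the rack's x.
- link_eye (a point): Centre of the link's eye, 74 mm above its lower edge, in the middle of the thickness.
- rack: Fixed black rack, on the other side of the bench from the bracket, 70 x 170 mm, 44 mm tall, with two slots 10 mm wide (x), 47 mm long (y), 34 mm deep, side by side along y at y = +41.5 and -41.5 mm; origin under its centre on the bench. The link stands in one slot, the spare plate in the other.
- spare: White plate, shorter than the link (85 mm), 40 mm wide, 8 mm thick, with a small 10 mm hole that does not fit the bolt. To be left in the rack. Origin at its lower edge.
- nut: Loose steel hex nut, 24 mm across flats, 13 mm tall, lying on the bracket's foot plate at the front, 48 mm to one side of the bolt axis. To be left there. Origin under its centre.
- bottle: White plastic bottle, 66 mm across, 160 mm tall, standing; a bystander. Origin under its centre.
- roll: Paper label roll, 90 mm across, 40 mm tall, lying flat; a bystander. Origin under its centre.
- wrench: Steel spanner 170 mm long lying flat; a bystander. Origin under its middle.
- driver: Black screwdriver 180 mm long lying flat; a bystander. Origin under its middle.
- jar: Clear jar with a black cap, 56 mm across, 75 mm tall; a bystander. Origin under its centre.
- pedal: Grey foot pedal, 130 x 80 mm, about 40 mm tall; a bystander. Origin under its centre.

How it is judged (in metres and radians):
On the way, in this order (a step that is already met when the one before it is completed fails the run):
1. the link hangs by its eye on the bolt end in front of the bracket, let go (x of link_eye in the frame of bracket between -0.069 and -0.006 m and y of link_eye in the frame of bracket between -0.009 and 0.009 m and z of link_eye in the frame of bracket between 0.103 and 0.117 m and contact force between link and the fingers below 0.05 N and contact force between link and bracket above 0.3 N), for 0.3 s.
2. the fingers grip the bolt head behind the bracket with its flats upright (contact force between the fingers and bolt above 3 N and value of joint bolt between -0.1 and 0.1 rad and distance between the grasp point and bolt_head below 0.03 m), for 0.3 s.
At the end, for the whole second after the job is handed in: The link hangs at rest by its eye on the bolt end (eye centre within 9 mm sideways of the axis, at most 12 mm below it), not touched by the fingers; the fingers press the bolt head with over 3 N, TCP within 30 mm of it; the bolt is still, within 0.1 rad of flats upright, for the last second (all of step 1 and all of step 2 and linear speed of link below 0.03 m/s and velocity of joint bolt between -0.1 and 0.1 rad/s); the arm keeps its last pose, push and grip.
It fails at once if the spare plate, nut, bottle, label roll, spanner, screwdriver, jar or foot pedal is moved by more than 30 mm (distance of any of spare, nut, bottle, roll, wrench, driver, jar, pedal from where it was at the start of the episode above 0.03 m).
It also fails if it takes over 58 s, if anything falls off the work surface, if the arm or the gripper's body presses on something with over 40 N, if the wrist force passes 120 N, or if a joint passes its speed limit or range.

## Working session

There is one attempt and no reset: what is moved stays moved. The work goes in short steps, Python scripts to look and compute and a tool call to move; the robot and the scene stay as the last step left them, time stands still between calls to the robot, and variables do not carry over. Pictures are saved under pics/ and viewed, at most 10 in all, crops included, and the job is handed in when it is done.

Besides the shell and the picture viewer there is one more tool, called after "Call:" by a JSON object that holds its "fn" and its "kwargs", one argument or row to a line. send_rows: Moves the arm, as the interface text tells. Its arguments: {"type":"object","properties":{"deltas":{"type":"array"},"squeeze":{"type":"number"}},"required":["deltas"]}

```bash
ls; mkdir -p pics; cat > h.py <<'E'
import numpy as np, cv2
from rig import telemetry, optics, env
def grab(n):
    s=telemetry.observe(); d=optics.get_image(n)
    if n=="wrist":
        T=np.eye(4);T[:3,:3]=s["tool_rot"];T[:3,3]=s["position"];W=T@np.array(d["hand_eye"])
    else:
        R=cv2.Rodrigues(np.array(d["rvec"],float))[0];W=np.eye(4);W[:3,:3]=R.T;W[:3,3]=-R.T@np.array(d["tvec"],float).ravel()
    d["W"]=W
    return d
def rays(d,uv):
    uv=np.array(uv,float).reshape(-1,1,2)
    p=cv2.undistortPoints(uv,np.array(d["K"],float),np.array([d["k1"],0,0,0],float)).reshape(-1,2)
    r=np.c_[p,np.ones(len(p))]
    return d["W"][:3,3],r@d["W"][:3,:3].T
def onz(d,uv,z):
    o,r=rays(d,uv); return o+r*((z-o[2])/r[:,2])[:,None]
def cloud(d):
    h,w=d["range_z"].shape; v,u=np.mgrid[:h,:w]
    o,r=rays(d,np.c_[u.ravel(),v.ravel()])
    P=o+r*d["range_z"].reshape(-1,1); return P.reshape(h,w,3)
def save(d,f): cv2.imwrite("pics/"+f,cv2.cvtColor(d["image"],cv2.COLOR_RGB2BGR))
E
python3 - <<'E'
from h import *
for n in("scene","top"):
    d=grab(n);save(d,n+"1.png");np.save(n+".npy",d,allow_pickle=True)
    print(n,d["W"].round(3).tolist(),d["K"][0][0],d["k1"],(d["range_z"]>0).mean())
print(telemetry.observe())
E
```

```text
pics
scene [[0.494, 0.6, -0.629, 1.427], [0.87, -0.337, 0.361, -0.479], [0.005, -0.725, -0.689, 1.064], [0.0, 0.0, 0.0, 1.0]] 518.369626448525 0.04397589456998788 0.9880952380952381
top [[-0.026, -0.993, 0.115, 0.432], [-1.0, 0.024, -0.019, 0.008], [0.016, -0.115, -0.993, 1.148], [0.0, 0.0, 0.0, 1.0]] 403.3713894440745 -0.03882394590308026 0.9959523809523809
{'time_s': 0.1, 'q': array([ 5.76219093e+01,  2.18392374e+01,  7.43798006e+01, -2.08074449e-03,
        8.38586066e+01, -1.23358754e+01]), 'qvel': array([ 0.11109365,  0.01053447, -0.14788027,  0.08252787,  0.05466542,
       -0.06288664]), 'joint_efforts': array([ 4.35026668e-03, -4.49225736e+01, -2.31656957e+01, -1.29070613e-04,
        3.65610278e-03,  7.89605821e-06]), 'position': array([0.18837086, 0.51647942, 0.24945735]), 'tool_rot': array([[-9.39441618e-01,  3.42708278e-01, -6.95195047e-04],
       [ 3.42708888e-01,  9.39440931e-01, -1.16380557e-03],
       [ 2.54248881e-04, -1.33157690e-03, -9.99999081e-01]]), 'ft_force': array([-0.5385027 ,  0.51521788, -0.05080005]), 'wrist_torque': array([-0.01683863,  0.03994646,  0.00470474]), 'gripper_force': 0.0, 'grip_width': 0.08516703489633039}
```

View pics/top1.png

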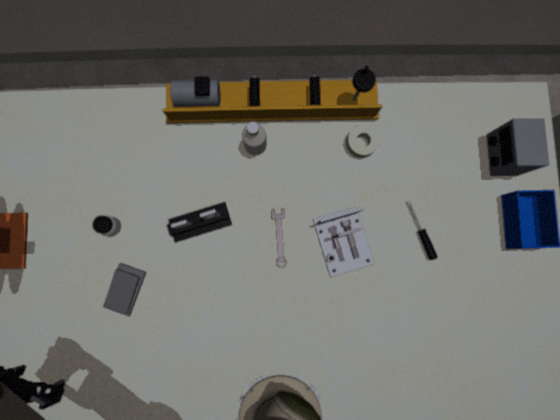

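View pics/scene1.png

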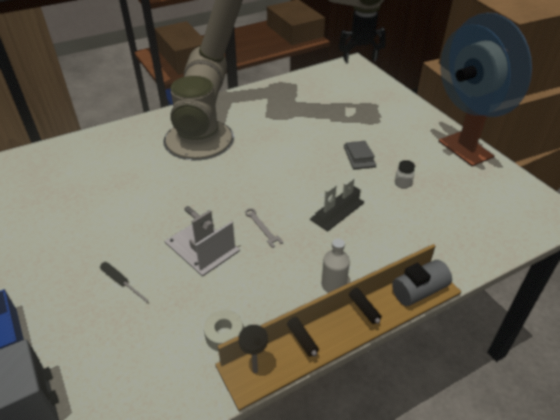

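The top view shows the rack at (199,222) with two white plates, and the bracket at (345,240) with its rail at (338,218). The scene view shows the bracket at (205,240) and the rack at (338,205). I'll measure both through the depth data.

```bash
python3 - <<'E'
from h import *
d=np.load("top.npy",allow_pickle=True).item();P=cloud(d)
z=P[...,2]
def rep(n,m):
    pts=P[m]; 
    if len(pts)<4: print(n,len(pts));return
    r=cv2.minAreaRect((pts[:,:2]*1000).astype(np.float32))
    print(n,len(pts),'z',np.percentile(pts[:,2],[5,50,95]).round(3),'rect',np.round(r[0],1),np.round(r[1],1),round(r[2],1))
print("table",np.median(z[330:,150:230]))
sub=np.zeros(z.shape,bool);sub[195:250,160:240]=1
rep("rack",sub&(z>.03)&(z<.056))
for lo in(.07,.085,.105): rep("plates%.3f"%lo,sub&(z>lo))
n,l=cv2.connectedComponents((sub&(z>.065)).astype(np.uint8))
for i in range(1,n): rep("comp",l==i)
sub[:]=0;sub[200:285,305:380]=1
rep("foot",sub&(z>.005)&(z<.02))
n,l=cv2.connectedComponents((sub&(z>.06)).astype(np.uint8))
for i in range(1,n): rep("bcomp",l==i)
for lo,hi in((.095,.115),(.115,.15),(.125,.15)): rep("b",sub&(z>lo)&(z<hi))
g=np.round(z[200:285:3,308:378:3]*1000).astype(int)
for r in g: print(' '.join('%4d'%x for x in r))
im=d["image"][190:290,155:385]
cv2.imwrite("pics/c.png",cv2.resize(im[...,::-1],None,fx=3.4,fy=3.4,interpolation=cv2.INTER_CUBIC))
E
```

```text
table -0.0003865102493332273
rack 557 z [0.038 0.043 0.047] rect [538.9 214.4] [ 33.3 171.1] 15.7
plates0.070 184 z [0.073 0.097 1.148] rect [511.7 129.8] [280.2  75.1] 71.8
plates0.085 154 z [0.09  0.108 1.148] rect [511.7 129.8] [280.2  75.1] 71.8
plates0.105 79 z [0.11  0.12  1.148] rect [502.4  92.8] [216.7  33.6] 59.1
comp 1
comp 1
comp 1
comp 1
comp 1
comp 103 z [0.069 0.114 0.122] rect [550.2 173.8] [ 8.6 39.9] 16.2
comp 1
comp 78 z [0.068 0.093 0.097] rect [527.  254.4] [ 8.5 41.4] 16.1
comp 1
comp 1
comp 1
comp 1
comp 1
comp 1
comp 1
comp 2
comp 1
foot 2055 z [0.006 0.009 0.013] rect [ 467.1 -182.9] [202.5 215.3] 84.8
bcomp 1
bcomp 1
bcomp 151 z [0.07  0.107 0.111] rect [ 505.5 -105.6] [ 28.8 269.3] 26.6
bcomp 1
bcomp 1
bcomp 359 z [0.113 0.122 0.136] rect [ 478.2 -195. ] [100.3  56.9] 33.9
bcomp 1
bcomp 1
bcomp 1
bcomp 1
bcomp 1
bcomp 1
bcomp 1
bcomp 1
bcomp 1
bcomp 1
bcomp 1
bcomp 1
bcomp 1
bcomp 1
bcomp 1
bcomp 1
bcomp 1
b 138 z [0.102 0.108 0.114] rect [ 515.1 -194.5] [121.5 106.8] 41.6
b 331 z [0.117 0.123 0.136] rect [ 477.9 -195.2] [99.8 56.9] 33.9
b 114 z [0.126 0.13
[... 2826 characters left out ...]
    1    2    0    9   10    7   11    9   10   10   10   12    7    3   -2   -4   -2   -3   -4   -3
  -3    3   -4   -1   -3   -4    2    5   11   15   10   10    9    4    6   -2   -3   -4    1    3   -1   -5   -2   -1
  -1    1    0   -1   -6    2   -3   -1    8    6    0   -3   -3   -2   -4   -2   -4    1   -3    0    0    0    0   -1
  -1   -1    4   -1   -1   -4   -3    1    0   -4   -2    0    0   -2   -2    1   -3    1   -3    0   -2   -2   -2   -1
  -4   -2   -2    0   -1   -2   -4    3   -3    0   -4   -1    1    0   -3    2   -1   -6    2   -1    2   -4   -2    3
   0   -1   -3   -1   -2    0    1    1   -3    1    0   -1   -2    0   -3    0   -3   -3    1   -3   -1   -1   -1   -1
```

View pics/c.png

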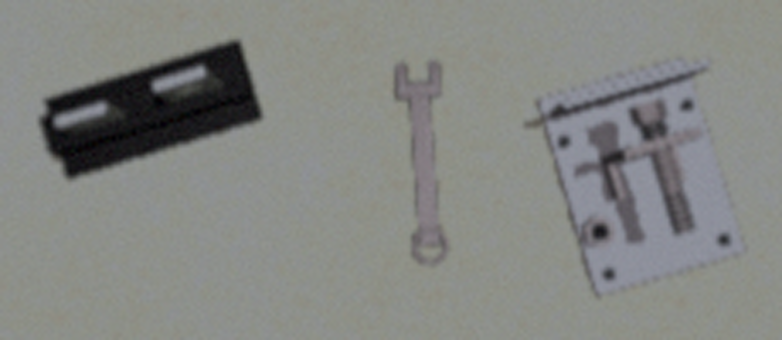

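The crop shows the link as the right plate in the rack, because its top is 120 mm up against 95 mm for the spare. The nut lies left of the bolt at crop (600,231), and the hex head is between plate and rail at crop (650,112). Next I'll fit the bracket frame.

```bash
python3 - <<'E'
from h import *
d=np.load("top.npy",allow_pickle=True).item();P=cloud(d);z=P[...,2]
sub=np.zeros(z.shape,bool);sub[205:285,308:380]=1
def line(n,m):
    p=P[m][:,:2]; vx,vy,x,y=cv2.fitLine((p*1000).astype(np.float32),cv2.DIST_HUBER,0,.01,.001).ravel()
    t=(p*1000-[x,y])@[vx,vy]
    a=np.percentile(t,[2,98]); c=np.array([x,y])+np.array([vx,vy])*a.mean()
    print(n,len(p),'dir',np.degrees(np.arctan2(vy,vx)).round(2),'len',np.diff(a).round(1),'mid',c.round(1))
    return c
# plate top
line("plate",sub&(z>.131)&(z<.14))
s2=sub.copy();s2[225:]=0
line("rail",s2&(z>.103)&(z<.113)&(P[...,0]>.5))
s3=sub.copy();s3[:241]=0
line("bolt",s3&(z>.114)&(z<.128))
s4=sub.copy();s4[:219]=0;s4[233:]=0;s4[:,:338]=0;s4[:,:]&=True
m=s4&(z>.113)&(z<.129);print("head",m.sum(),(np.median(P[m],0)*1000).round(1))
m=sub&(z>.016)&(z<.026);print("nut",m.sum(),(np.median(P[m],0)*1000).round(1))
m=sub&(z>.004)&(z<.014); q=(P[m][:,:2]*1000).astype(np.float32)
n,l=cv2.connectedComponents(cv2.morphologyEx((sub&(z>.005)).astype(np.uint8),cv2.MORPH_OPEN,np.ones((5,5))))
E
```

```text
plate 71 dir -75.59 len [57.] mid [ 492.4 -186.4]
rail 110 dir -75.23 len [114.] mid [ 539.6 -173.2]
bolt 115 dir 16.9 len [45.] mid [ 448.5 -196.9]
head 100 [ 510.8 -180.1  123.4]
nut 85 [ 428.  -155.5   22. ]
```

```bash
cat >> h.py <<'E'
from scipy.spatial.transform import Rotation as Ro
def down(yaw,tilt=0):
    "tool y at yaw deg (world), z down, then tilt rad about tool x"
    a=np.radians(yaw);y=np.array([np.cos(a),np.sin(a),0]);z=np.array([0,0,-1.]);x=np.cross(y,z)
    return np.c_[x,y,z]@Ro.from_rotvec([tilt,0,0]).as_matrix()
def plan(p,R,n,grip):
    s=telemetry.observe();p0=np.array(s["position"]);R0=np.array(s["tool_rot"])
    rv=Ro.from_matrix(R0.T@R).as_rotvec();rows=[]
    for i in range(n):
        Ri=R0@Ro.from_rotvec(rv*i/n).as_matrix()
        rows.append(list(np.round(Ri.T@((np.array(p)-p0)/n),4))+list(np.round(rv/n,4))+[grip])
    print(str([[[float(v) for v in r] for r in rows]]).replace(" ",""))
E
python3 - <<'E'
from h import *
plan([.55,.174,.25],down(16.2),12,0.3)
E
```

```text
[[[-0.0381,-0.0165,-0.0,-0.0001,0.0,0.0782,0.3],[-0.0393,-0.0135,-0.0,-0.0001,0.0,0.0782,0.3],[-0.0402,-0.0104,-0.0,-0.0001,0.0,0.0782,0.3],[-0.0409,-0.0072,-0.0,-0.0001,0.0,0.0782,0.3],[-0.0413,-0.004,-0.0,-0.0001,0.0,0.0782,0.3],[-0.0415,-0.0007,-0.0,-0.0001,0.0,0.0782,0.3],[-0.0414,0.0025,-0.0,-0.0001,0.0,0.0782,0.3],[-0.0411,0.0057,-0.0,-0.0001,0.0,0.0782,0.3],[-0.0405,0.0089,-0.0,-0.0001,0.0,0.0782,0.3],[-0.0397,0.0121,-0.0,-0.0001,0.0,0.0782,0.3],[-0.0386,0.0151,-0.0,-0.0001,0.0,0.0782,0.3],[-0.0373,0.0181,-0.0,-0.0001,0.0,0.0782,0.3]]]
```

Call:
{"fn": "send_rows", "kwargs": {
  "deltas": [
    [[-0.038,-0.0165,0,0,0,0.078,0.3],[-0.039,-0.0135,0,0,0,0.078,0.3],[-0.04,-0.0105,0,0,0,0.078,0.3],[-0.041,-0.007,0,0,0,0.078,0.3],[-0.0415,-0.004,0,0,0,0.078,0.3],[-0.0415,-0.0005,0,0,0,0.078,0.3],[-0.0415,0.0025,0,0,0,0.078,0.3],[-0.041,0.0055,0,0,0,0.078,0.3],[-0.0405,0.009,0,0,0,0.078,0.3],[-0.0395,0.012,0,0,0,0.078,0.3],[-0.0385,0.015,0,0,0,0.078,0.3],[-0.037,0.018,0,0,0,0.078,0.3]]
  ],
  "squeeze": 50
}}

```text
time_s: 1.6
position: [0.5503, 0.1741, 0.2497]
tool_rot: [[-0.279, 0.96, -0.001], [0.96, 0.279, 0.0], [0.0, -0.001, -1.0]]
ft_force: [0.2, -0.0, 0.1]
grip_width: 0.0556
gripper_force: 0.0
```

Call:
{"fn": "send_rows", "kwargs": {
  "deltas": [
    [[0,0,0,0,0,0,0.3],[0,0,0,0,0,0,0.3],[0,0,0,0,0,0,0.3]]
  ]
}}

```text
time_s: 1.98
position: [0.5489, 0.176, 0.2501]
tool_rot: [[-0.283, 0.959, -0.0], [0.959, 0.283, 0.0], [0.0, -0.0, -1.0]]
ft_force: [-0.9, 0.9, -0.0]
grip_width: 0.0557
gripper_force: 0.0
```

```bash
python3 - <<'E'
from h import *
s=telemetry.observe();print(s["time_s"],s["position"].round(4),s["grip_width"],s["tool_rot"].round(3).tolist())
d=grab("wrist");save(d,"w1.png");np.save("w1.npy",d,allow_pickle=True)
P=cloud(d);z=P[...,2]
m=(z>.065)&(z<.13)&(np.hypot(P[...,0]-.55,P[...,1]-.174)<.15)
n,l=cv2.connectedComponents(m.astype(np.uint8))
for i in range(1,n):
    p=P[l==i]
    if len(p)>80:
        top=p[p[:,2]>np.percentile(p[:,2],90)-.004]
        r=cv2.minAreaRect((top[:,:2]*1000).astype(np.float32))
        print(len(p),np.percentile(p[:,2],[5,95]).round(3),np.round(r[0],1),np.round(r[1],1),round(r[2],1),np.median(top,0).round(4))
E
```

```text
1.975 [0.5489 0.176  0.2501] 0.05571791452469293 [[-0.283, 0.959, -0.0], [0.959, 0.283, 0.0], [0.0, -0.0, -1.0]]
626 [0.095 0.097] [529.7 253.8] [ 7.5 39.7] 16.5 [0.5296 0.2542 0.0962]
715 [0.081 0.122] [552.7 174. ] [ 8. 40.] 16.3 [0.5522 0.1748 0.1212]
```

View pics/w1.png

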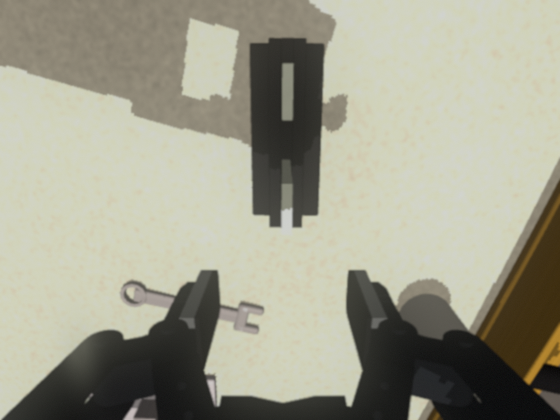

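The wrist view shows the link edge-on near (287,215) and the spare at (288,92), with the fingers straddling the link. I'll descend onto it and grip.

Call:
{"fn": "send_rows", "kwargs": {
  "deltas": [
    [[-0.0028,0.0024,0.02,0,0,0,0.3],[0,0,0.03,0,0,0,0.3],[0,0,0.03,0,0,0,0.3],[0,0,0.025,0,0,0,0.3],[0,0,0.015,0,0,0,0.3],[0,0,0.008,0,0,0,0.3],[0,0,0,0,0,0,0.3],[0,0,0,0,0,0,-1],[0,0,0,0,0,0,-1],[0,0,0,0,0,0,-1],[0,0,0,0,0,0,-1],[0,0,0,0,0,0,-1]]
  ],
  "squeeze": 50
}}

```text
time_s: 3.52
position: [0.553, 0.1731, 0.1226]
tool_rot: [[-0.281, 0.96, 0.001], [0.96, 0.281, 0.0], [-0.0, 0.001, -1.0]]
ft_force: [-1.0, -0.1, 5.4]
grip_width: 0.0067
gripper_force: 51.5
```

Call:
{"fn": "send_rows", "kwargs": {
  "deltas": [
    [[0,0,-0.002,0,0,0,-1],[0,0,-0.01,0,0,0,-1],[0,0,-0.02,0,0,0,-1],[0,0,-0.03,0,0,0,-1],[0,0,-0.03,0,0,0,-1],[0,0,-0.02,0,0,0,-1],[0,0,-0.008,0,0,0,-1],[0,0,0,0,0,0,-1]]
  ]
}}

```text
time_s: 4.53
position: [0.5526, 0.1731, 0.242]
tool_rot: [[-0.281, 0.96, 0.0], [0.96, 0.281, 0.0], [0.0, 0.0, -1.0]]
ft_force: [0.2, -0.6, -1.0]
grip_width: 0.0066
gripper_force: 50.5
```

```bash
python3 - <<'E'
from h import *
plan([.457,-.289,.265],down(14.6),12,-1)
E
```

```text
[[[-0.0347,-0.0185,-0.0019,0.0,-0.0,0.0025,-1.0],[-0.0348,-0.0184,-0.0019,0.0,-0.0,0.0025,-1.0],[-0.0348,-0.0183,-0.0019,0.0,-0.0,0.0025,-1.0],[-0.0349,-0.0182,-0.0019,0.0,-0.0,0.0025,-1.0],[-0.0349,-0.0181,-0.0019,0.0,-0.0,0.0025,-1.0],[-0.0349,-0.018,-0.0019,0.0,-0.0,0.0025,-1.0],[-0.035,-0.0179,-0.0019,0.0,-0.0,0.0025,-1.0],[-0.035,-0.0179,-0.0019,0.0,-0.0,0.0025,-1.0],[-0.0351,-0.0178,-0.0019,0.0,-0.0,0.0025,-1.0],[-0.0351,-0.0177,-0.0019,0.0,-0.0,0.0025,-1.0],[-0.0352,-0.0176,-0.0019,0.0,-0.0,0.0025,-1.0],[-0.0352,-0.0175,-0.0019,0.0,-0.0,0.0025,-1.0]]]
```

Call:
{"fn": "send_rows", "kwargs": {
  "deltas": [
    [[-0.025,-0.013,-0.005,0,0,0,-1],[-0.035,-0.018,-0.005,0,0,0,-1],[-0.035,-0.018,-0.005,0,0,0.005,-1],[-0.035,-0.018,-0.004,0,0,0.005,-1],[-0.035,-0.018,-0.004,0,0,0.005,-1],[-0.035,-0.018,0,0,0,0.005,-1],[-0.035,-0.018,0,0,0,0.005,-1],[-0.035,-0.018,0,0,0,0.005,-1],[-0.035,-0.018,0,0,0,0,-1],[-0.035,-0.018,0,0,0,0,-1],[-0.035,-0.018,0,0,0,0,-1],[-0.025,-0.013,0,0,0,0,-1]]
  ]
}}

```text
time_s: 6.02
position: [0.4595, -0.2685, 0.2638]
tool_rot: [[-0.251, 0.968, -0.002], [0.968, 0.251, 0.001], [0.002, -0.001, -1.0]]
ft_force: [0.2, 0.2, -0.9]
grip_width: 0.0069
gripper_force: 50.5
```

Call:
{"fn": "send_rows", "kwargs": {
  "deltas": [
    [[-0.02,-0.01,0,0,0,0,-1],[0,0,0,0,0,0,-1],[0,0,0,0,0,0,-1],[0,0,0,0,0,0,-1]]
  ]
}}

```text
time_s: 6.52
position: [0.4559, -0.2882, 0.2651]
tool_rot: [[-0.253, 0.967, 0.0], [0.967, 0.253, 0.0], [0.0, 0.0, -1.0]]
ft_force: [0.1, -0.2, -1.1]
grip_width: 0.007
gripper_force: 50.5
```

```bash
python3 - <<'E'
from h import *
s=telemetry.observe();print(s["time_s"],s["position"].round(4),s["tool_rot"].round(3).tolist(),s["q"].round(1))
d=grab("wrist");save(d,"w2.png");np.save("w2.npy",d,allow_pickle=True)
d=grab("scene");np.save("s2.npy",d,allow_pickle=True)
x=d["image"]
o=np.r_[s["position"],1];c=(np.linalg.inv(d["W"])@o)[:3];c=c/c[2];K=np.array(d["K"]);u=int(K[0,0]*c[0]+K[0,2]);v=int(K[1,1]*c[1]+K[1,2]);print(u,v)
v0=max(0,v-60);u0=max(0,u-70);cr=x[v0:v0+150,u0:u0+180][...,::-1];print(u0,v0)
w=cv2.imread("pics/w2.png")
out=np.hstack([cv2.resize(cr,(440,367),interpolation=cv2.INTER_CUBIC),cv2.resize(w,(360,270))[:270]]) if 0 else None
a=np.zeros((400,800,3),np.uint8);a[:300,:400]=cv2.resize(w,(400,300));a[:333,400:]=cv2.resize(cr,(400,333),interpolation=cv2.INTER_CUBIC);cv2.imwrite("pics/m2.png",a)
E
```

```text
6.525 [ 0.4559 -0.2882  0.2651] [[-0.253, 0.967, 0.0], [0.967, 0.253, 0.0], [0.0, 0.0, -1.0]] [-44.9  20.1  74.4   0.   85.5 -59.6]
149 180
79 120
```

View pics/m2.png

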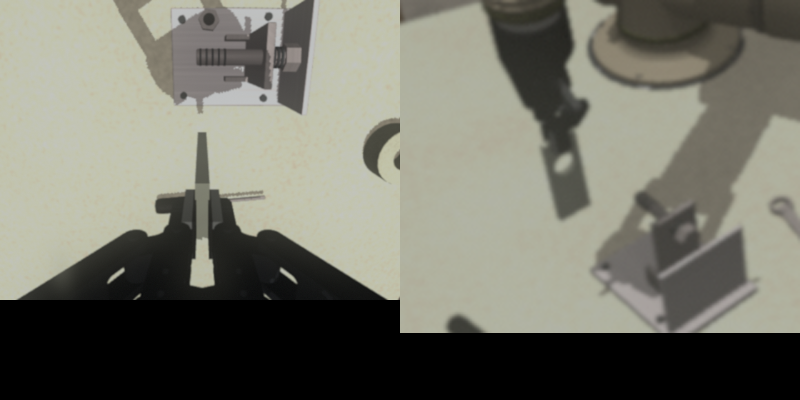

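The wrist half shows the bolt along full-image row ~80 with its tip at col ~276, the plate at col ~378, the head at (408,82) and the nut at (292,27). The scene half shows the link hanging from the fingers with its eye at crop (564,162). I'll fit these precisely.

```bash
python3 - <<'E'
from h import *
d=np.load("w2.npy",allow_pickle=True).item();P=cloud(d)*1000;z=P[...,2]
near=np.hypot(P[...,0]-492,P[...,1]+186)<110
def line(n,m):
    p=P[m][:,:2]; vx,vy,x,y=cv2.fitLine(p.astype(np.float32),cv2.DIST_HUBER,0,.01,.001).ravel()
    t=(p-[x,y])@[vx,vy];a=np.percentile(t,[1,99]);c=np.array([x,y])+np.array([vx,vy])*a.mean()
    print(n,len(p),'dir',np.degrees(np.arctan2(vy,vx)).round(2),'len',np.diff(a).round(1),'mid',c.round(1),'z',np.percentile(P[m][:,2],[5,50,95]).round(1),'t',np.std((p-[x,y])@[-vy,vx]).round(1))
m=near&(z>131)&(z<140);line("plate",m)
line("rail",near&(z>105)&(z<112)&((P[...,:2]-[492,-186])@[.968,.252]>35))
rel=P[...,:2]-[492,-186];bx=rel@[.968,.252];by=rel@[-.252,.968]
line("bolt",near&(z>119)&(z<127)&(bx<-10)&(bx>-75))
line("nut",near&(z>20)&(z<27)&(abs(by)<70)&(bx<0)&(by>20))
hm=near&(z>112)&(z<131)&(bx>12)&(bx<38)
line("head",hm)
h=P[hm];print("head extents bx",np.percentile(bx[hm],[1,50,99]).round(1))
# profile of head z vs by
for a in np.arange(-16,17,2):
    k=hm&(by>=a)&(by<a+2)&(bx>19)&(bx<31)
    if k.sum()>3: print(a+1,k.sum(),np.median(z[k]).round(1))
# link eye in scene
d=np.load("s2.npy",allow_pickle=True).item();Q=cloud(d)*1000
T=np.eye(4);T[:3,:3]=np.array([[-0.253,.967,0],[.967,.253,0],[0,0,-1]]);tcp=np.array([455.9,-288.2,265.1])
L=(Q-tcp)@T[:3,:3]
lk=(abs(L[...,1])<14)&(abs(L[...,0])<35)&(L[...,2]>2)&(L[...,2]<130)
print(lk.sum()); p=L[lk];print(np.percentile(p,[1,50,99],axis=0).round(1))
np.save("L.npy",L)
n,l,st,ce=cv2.connectedComponentsWithStats(lk.astype(np.uint8));print(st[1:],ce[1:])
x0,y0=np.argwhere(lk)[:,1].min(),np.argwhere(lk)[:,0].min()
for r in lk[y0:y0+60,x0:x0+45].astype(int): print(''.join('.#'[v] for v in r))
E
```

```text
plate 1243 dir -75.32 len [58.2] mid [ 494.4 -186.7] z [133.1 136.  137.3] t 2.5
rail 1607 dir -75.21 len [111.7] mid [ 542.  -176.8] z [106.1 109.8 111.2] t 1.9
bolt 1773 dir 15.45 len [55.] mid [ 455.5 -197. ] z [119.8 123.  124.8] t 4.3
nut 695 dir -21.5 len [64.] mid [ 448.9 -160.9] z [22.5 24.3 25.7] t 6.4
head 1245 dir 87.9 len [26.4] mid [ 515.4 -180.5] z [117.7 125.6 129. ] t 6.5
head extents bx [12.5 23.7 34.6]
-15 15 119.2
-13 50 120.3
-11 54 123.0
-9 50 125.4
-7 58 127.3
-5 58 128.9
-3 59 128.7
-1 53 128.1
1 57 127.5
3 54 127.1
5 53 126.9
7 57 126.3
9 41 122.8
11 48 117.6
489
[[-19.5  -4.1   3. ]
 [ -2.7   3.8  61.7]
 [ 21.2  11.3 111.4]]
[[142 178  23  42 488]
 [153 185   1   1   1]] [[153.36270492 200.4897541 ]
 [153.         185.        ]]
..............#..............................
.............###.............................
.............###.............................
..............##.............................
.#............###............................
..##..........###............................
...##.........###............................
##..#..#...#..
[... 1723 characters left out ...]
..........
.............................................
.............................................
.............................................
.............................................
.............................................
.............................................
.............................................
.............................................
.............................................
.............................................
.............................................
.............................................
.............................................
.............................................
.............................................
```

The bolt angle comes out at about 0.30 rad and the bracket yaw at 14.7°. Now I'll move the link in front of the bolt tip and lower it until the eye is level with the axis.

Call:
{"fn": "send_rows", "kwargs": {
  "deltas": [
    [[0.012,-0.008,0,0,0,0,-1],[0.02,-0.012,0,0,0,0,-1],[0.02,-0.012,0,0,0,0,-1],[0.02,-0.012,0,0,0,0,-1],[0.0157,-0.008,0,0,0,0,-1],[0,0,0.02,0,0,0,-1],[0,0,0.03,0,0,0,-1],[0,0,0.03,0,0,0,-1],[0,0,0.02,0,0,0,-1],[0,0,0.0125,0,0,0,-1],[0,0,0,0,0,0,-1],[0,0,0,0,0,0,-1]]
  ]
}}

```text
time_s: 8.12
position: [0.3835, -0.2175, 0.1532]
tool_rot: [[-0.252, 0.968, 0.001], [0.968, 0.252, -0.001], [-0.001, 0.001, -1.0]]
ft_force: [-0.0, -0.6, -0.5]
grip_width: 0.0066
gripper_force: 50.4
```

```bash
python3 - <<'E'
from h import *
s=telemetry.observe();p=s["position"]*1000;R=s["tool_rot"];a=np.radians(14.7);u=np.array([np.cos(a),np.sin(a)]);v=np.array([-u[1],u[0]])
r=p[:2]-[494.4,-186.7];print(s["time_s"],p.round(1),'bx',r@u,'by',r@v,'yaw',np.degrees(np.arctan2(R[1,1],R[0,1])))
d=grab("scene");L=(cloud(d)*1000-p)@R
lk=(abs(L[...,1])<14)&(abs(L[...,0])<35)&(L[...,2]>2)&(L[...,2]<130)
q=L[lk];print(len(q),np.percentile(q,[1,50,99],axis=0).round(1))
c=np.argwhere(lk).mean(0).astype(int);cr=d["image"][c[0]-45:c[0]+75,c[1]-50:c[1]+110][...,::-1];cv2.imwrite("pics/s3.png",cv2.resize(cr,(800,600),interpolation=cv2.INTER_CUBIC))
w=grab("wrist");P=cloud(w)*1000
rel=P[...,:2]-[494.4,-186.7];bx=rel@u;by=rel@v;m=(bx<-10)&(bx>-60)&(abs(by)<14)&(P[...,2]>117)&(P[...,2]<128);print("bolt in wrist",m.sum(),by[m].mean() if m.any() else 0)
E
```

```text
8.125 [ 383.5 -217.5  153.2] bx -115.09659812687747 by -1.6843069113591493 yaw 14.619575074083786
377 [[-20.   -5.9   3.4]
 [ -2.7   3.6  61.2]
 [ 21.5  12.9 110. ]]
bolt in wrist 2969 2.214634074711285
```

View pics/s3.png

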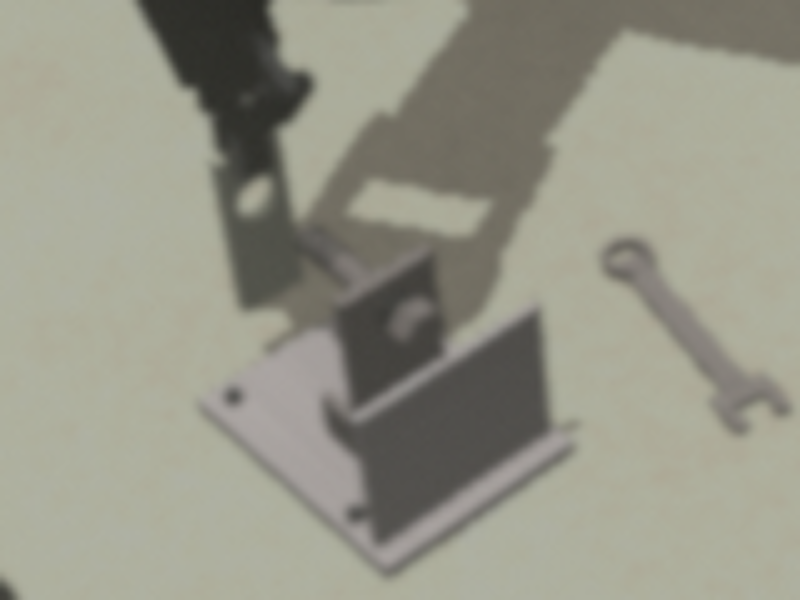

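The scene view shows the link's eye at crop (257,195), facing the bolt tip at (305,240). I'll advance with a force check.

Call:
{"fn": "send_rows", "kwargs": {
  "deltas": [
    [[0.0015,0.01,0.0005,0,0,0,-1],[0,0.015,0,0,0,0,-1],[0,0.012,0,0,0,0,-1],[0,0.006,0,0,0,0,-1],[0,0.006,0,0,0,0,-1],[0,0.005,0,0,0,0,-1],[0,0,0,0,0,0,-1]]
  ]
}}

```text
time_s: 9.1
position: [0.4352, -0.2022, 0.152]
tool_rot: [[-0.252, 0.968, -0.0], [0.968, 0.252, -0.0], [-0.0, -0.0, -1.0]]
ft_force: [-0.1, -0.2, -1.6]
grip_width: 0.0068
gripper_force: 50.5
```

Call:
{"fn": "send_rows", "kwargs": {
  "deltas": [
    [[0,0.006,0,0,0,0,-1],[0,0.006,0,0,0,0,-1],[0,0.005,0,0,0,0,-1],[0,0,0,0,0,0,-1],[0,0,0.002,0,0,0,-1],[0,0,0.001,0,0,0,-1],[0,0,0,0,0,0,-1]]
  ]
}}

```text
time_s: 9.98
position: [0.4514, -0.1979, 0.1489]
tool_rot: [[-0.252, 0.968, -0.0], [0.968, 0.252, 0.0], [0.0, -0.0, -1.0]]
ft_force: [0.3, 0.7, -0.9]
grip_width: 0.0068
gripper_force: 50.5
```

Call:
{"fn": "send_rows", "kwargs": {
  "deltas": [
    [[0,0,0.001,0,0,0,-1],[0,0,0.0005,0,0,0,-1],[0,0,0,0,0,0,-1]]
  ]
}}

```text
time_s: 10.35
position: [0.4515, -0.198, 0.1483]
tool_rot: [[-0.252, 0.968, 0.001], [0.968, 0.252, -0.001], [-0.001, 0.0, -1.0]]
ft_force: [-1.5, 1.2, 5.7]
grip_width: 0.0064
gripper_force: 51.6
```

Contact is at about 6 N, so the eye is seated on the bolt. Releasing.

Call:
{"fn": "send_rows", "kwargs": {
  "deltas": [
    [[0,0,0,0,0,0,-0.8],[0,0,0,0,0,0,-0.6],[0,0,0,0,0,0,-0.4],[0,0,0,0,0,0,-0.35],[0,0,0,0,0,0,-0.35],[0,0,-0.01,0,0,0,-0.35],[0,0,-0.02,0,0,0,-0.35],[0,0,-0.03,0,0,0,-0.35],[0,0,-0.03,0,0,0,-0.35],[0,0,-0.02,0,0,0,-0.3],[0,0,0,0,0,0,0]]
  ]
}}

```text
time_s: 11.72
position: [0.4518, -0.1982, 0.2591]
tool_rot: [[-0.252, 0.968, 0.003], [0.968, 0.252, -0.002], [-0.003, 0.002, -1.0]]
ft_force: [-0.2, -0.7, -0.5]
grip_width: 0.0424
gripper_force: 0.0
```

```bash
python3 - <<'E'
from h import *
s=telemetry.observe();p=s["position"]*1000;a=np.radians(14.7);u=np.array([np.cos(a),np.sin(a)]);v=np.array([-u[1],u[0]])
for n in("scene","wrist"):
    d=grab(n);P=cloud(d)*1000;rel=P[...,:2]-[494.4,-186.7];bx=rel@u;by=rel@v;z=P[...,2]
    m=(bx<-20)&(bx>-65)&(abs(by)<35)&(z>126)&(z<160)
    print(n,m.sum());
    if m.sum(): print([np.percentile(q[m],[2,50,98]).round(1) for q in(bx,by,z)])
    if n=="wrist": w=d
    else:
        c=(285-50,230); cv2.imwrite("pics/s4.png",cv2.resize(d["image"][185:305,140:300][...,::-1],(800,600),interpolation=cv2.INTER_CUBIC))
hx=494.4+25*u[0],-186.7+25*u[1];hx=np.array([494.4,-186.7])+25*u+.5*v
print("head",hx); plan([hx[0]/1000,hx[1]/1000,.24],down(-75.3,.30),12,1)
print(s["position"],s["q"])
E
```

```text
scene 119
[array([-49.4, -41.7, -36.5]), array([-18.7,  -0. ,  20.4]), array([127.4, 140.8, 149.9])]
wrist 738
[array([-47.8, -43.7, -40.2]), array([-18.1,   3.6,  21. ]), array([130.7, 146.9, 148.4])]
head [ 518.45481485 -179.87241751]
[[[0.0,0.0058,0.0014,0.0196,0.0196,0.1297,1.0],[0.0008,0.0058,0.0013,0.0196,0.0196,0.1297,1.0],[0.0015,0.0057,0.0012,0.0196,0.0196,0.1297,1.0],[0.0022,0.0054,0.0012,0.0196,0.0196,0.1297,1.0],[0.0028,0.0051,0.0011,0.0196,0.0196,0.1297,1.0],[0.0035,0.0047,0.0011,0.0196,0.0196,0.1297,1.0],[0.004,0.0043,0.001,0.0196,0.0196,0.1297,1.0],[0.0045,0.0038,0.0011,0.0196,0.0196,0.1297,1.0],[0.0049,0.0032,0.0011,0.0196,0.0196,0.1297,1.0],[0.0053,0.0025,0.0011,0.0196,0.0196,0.1297,1.0],[0.0056,0.0018,0.0012,0.0196,0.0196,0.1297,1.0],[0.0057,0.0011,0.0013,0.0196,0.0196,0.1297,1.0]]]
[ 0.4518369  -0.19818523  0.25911187] [-3.74603762e+01  1.56254167e+01  8.21375058e+01 -3.39421049e-04
  8.20315783e+01 -5.20716014e+01]
```

View pics/s4.png

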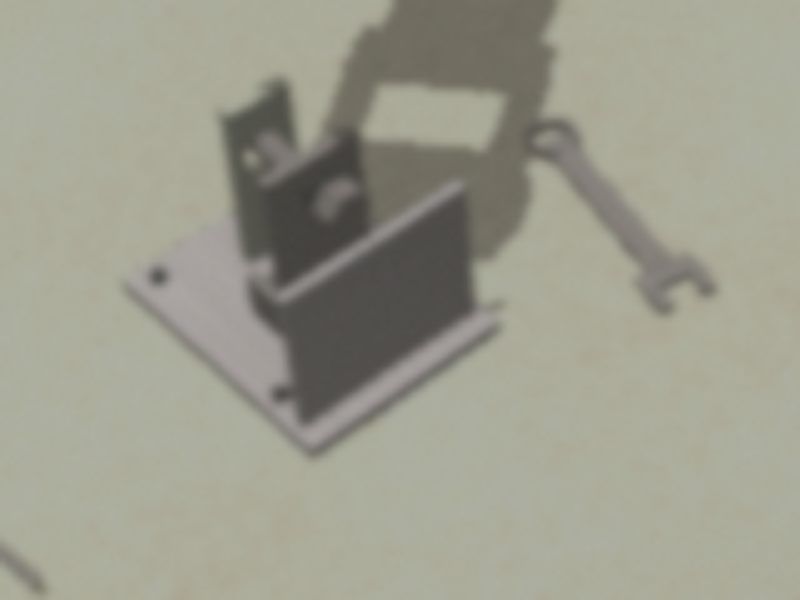

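The link hangs by its eye on the bolt: the top is at z≈148 mm, by≈0, bx≈-43. Next I'll go above the head, with the tool tilted to match the flats.

```bash
python3 - <<'E'
from h import *
plan([.5267,-.2113,.222],down(-75.3,.30),12,.3)
E
```

```text
[[[-0.0027,0.0058,0.0029,0.0196,0.0196,0.1297,0.3],[-0.002,0.0062,0.0028,0.0196,0.0196,0.1297,0.3],[-0.0012,0.0064,0.0026,0.0196,0.0196,0.1297,0.3],[-0.0004,0.0066,0.0025,0.0196,0.0196,0.1297,0.3],[0.0004,0.0066,0.0023,0.0196,0.0196,0.1297,0.3],[0.0012,0.0066,0.0022,0.0196,0.0196,0.1297,0.3],[0.002,0.0064,0.0021,0.0196,0.0196,0.1297,0.3],[0.0028,0.0061,0.002,0.0196,0.0196,0.1297,0.3],[0.0035,0.0057,0.002,0.0196,0.0196,0.1297,0.3],[0.0042,0.0053,0.002,0.0196,0.0196,0.1297,0.3],[0.0048,0.0047,0.002,0.0196,0.0196,0.1297,0.3],[0.0053,0.0041,0.002,0.0196,0.0196,0.1297,0.3]]]
```

Call:
{"fn": "send_rows", "kwargs": {
  "deltas": [
    [[-0.0027,0.0058,0.003,0.0196,0.0196,0.1297,0.3],[-0.002,0.0062,0.003,0.0196,0.0196,0.1297,0.3],[-0.0012,0.0064,0.0026,0.0196,0.0196,0.1297,0.3],[-0.0004,0.0066,0.0025,0.0196,0.0196,0.1297,0.3],[0.0004,0.0066,0.0023,0.0196,0.0196,0.1297,0.3],[0.0012,0.0066,0.0022,0.0196,0.0196,0.1297,0.3],[0.002,0.0064,0.0021,0.0196,0.0196,0.1297,0.3],[0.0028,0.0061,0.002,0.0196,0.0196,0.1297,0.3],[0.0035,0.0057,0.002,0.0196,0.0196,0.1297,0.3],[0.0042,0.0053,0.002,0.0196,0.0196,0.1297,0.3],[0.0048,0.0047,0.002,0.0196,0.0196,0.1297,0.3],[0.0053,0.0041,0.002,0.0196,0.0196,0.1297,0.3]]
  ]
}}

```text
time_s: 13.32
position: [0.5269, -0.2114, 0.2207]
tool_rot: [[0.968, 0.238, -0.076], [0.25, -0.925, 0.288], [-0.002, -0.298, -0.955]]
ft_force: [-0.1, -0.6, 0.6]
grip_width: 0.0554
gripper_force: 0.0
```

Call:
{"fn": "send_rows", "kwargs": {
  "deltas": [
    [[0,0,0,0,0,0,0.3],[0,0,0,0,0,0,0.3],[0,0,0,0,0,0,0.3]]
  ]
}}

```text
time_s: 13.7
position: [0.5268, -0.2113, 0.2221]
tool_rot: [[0.967, 0.244, -0.075], [0.255, -0.924, 0.285], [0.0, -0.295, -0.955]]
ft_force: [-0.1, 0.4, -0.0]
grip_width: 0.0558
gripper_force: 0.0
```

```bash
python3 - <<'E'
from h import *
s=telemetry.observe();p=s["position"]*1000;R=s["tool_rot"];print(s["q"].round(1),s["grip_width"])
d=grab("wrist");save(d,"w5.png");P=cloud(d)*1000
a=np.radians(14.7);u=np.array([np.cos(a),np.sin(a)]);v=np.array([-u[1],u[0]])
rel=P[...,:2]-[494.4,-186.7];bx=rel@u;by=rel@v;z=P[...,2]
for n,m in(("head",(bx>16.5)&(bx<33.5)&(abs(by)<17)&(z>110)&(z<132)),("plate",(abs(bx)<9)&(abs(by)<40)&(z>130)&(z<140)),("rail",(abs(bx-49)<9)&(abs(by)<70)&(z>104)&(z<113))):
    print(n,m.sum(),[np.percentile(q[m],[2,50,98]).round(1) for q in(bx,by,z)] if m.any() else 0)
    if n=="head":
        for b in np.arange(-16,17,2):
            k=m&(by>=b)&(by<b+2)
            if k.sum()>5: print(b+1,np.median(z[k]).round(1),end='; ')
h=np.r_[np.array([494.4,-186.7])+25*u+.4*v,115.5]
print("to head, tool axes",(R.T@(h-p)).round(1)); print("rot to target",Ro.from_matrix(R.T@down(-75.3,.3)).as_rotvec().round(4))
E
```

```text
[-38.2  29.7  67.6  10.3  96.5  36.9] 0.055835106231844886
head 1024 [array([17. , 28. , 33.1]), array([-12.7,  -2.6,  10.8]), array([111.8, 125.9, 129.5])]
-13 119.4; -11 121.1; -9 123.3; -7 125.8; -5 128.2; -3 128.3; -1 128.3; 1 127.8; 3 127.6; 5 127.1; 7 127.1; 9 125.3; 11 118.9; 13 116.5; plate 1263 [array([-2.8,  2.6,  5.2]), array([-29.4,  -1.9,  28.5]), array([130.3, 135.9, 137.3])]
rail 1744 [array([47.1, 50.7, 53. ]), array([-57.9,  -6.1,  57.1]), array([104.5, 109.9, 111.4])]
to head, tool axes [-1.000e-01  5.000e-01  1.115e+02]
rot to target [0.0004 0.0001 0.0016]
```

View pics/w5.png

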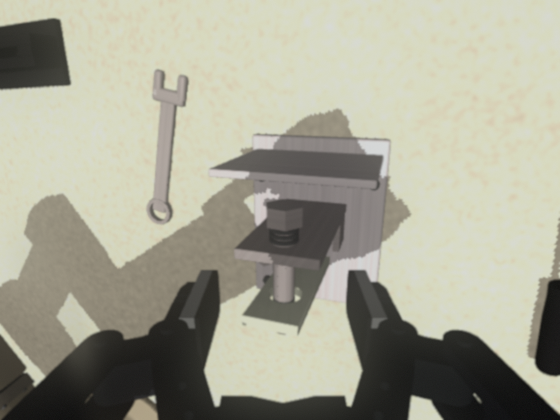

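The view shows the hex head at (285,218) in the gap, level with the fingers' midline, and the link hanging on the bolt at (272,310). Descending.

Call:
{"fn": "send_rows", "kwargs": {
  "deltas": [
    [[0.001,0.001,0.02,0,0,0,0.3],[0,0,0.025,0,0,0,0.3],[0,0,0.02,0,0,0,0.3],[0,0,0.015,0,0,0,0.3],[0,0,0.012,0,0,0,0.3],[0,0,0.01,0,0,0,0.3],[0,0,0.009,0,0,0,0.3],[0,0,0,0,0,0,0.3]]
  ]
}}

```text
time_s: 14.75
position: [0.5197, -0.1803, 0.1153]
tool_rot: [[0.967, 0.242, -0.075], [0.254, -0.924, 0.286], [-0.0, -0.296, -0.955]]
ft_force: [-0.5, -0.5, 0.5]
grip_width: 0.0552
gripper_force: 0.0
```

Call:
{"fn": "send_rows", "kwargs": {
  "deltas": [
    [[0,0,0,0,0,0,-0.2],[0,0,0,0,0,0,-0.4],[0,0,0,0,0,0,-0.6],[0,0,0,0,0,0,-0.6],[0,0,0,0,0,0,-0.7],[0,0,0,0,0,0,-0.7],[0,0,0,0,0,0,-0.7]]
  ],
  "squeeze": 40
}}

```text
time_s: 15.62
position: [0.5199, -0.1801, 0.1162]
tool_rot: [[0.967, 0.243, -0.075], [0.254, -0.924, 0.286], [0.001, -0.296, -0.955]]
ft_force: [-0.5, 3.7, 6.3]
grip_width: 0.0234
gripper_force: 39.6
```

Call:
{"fn": "send_rows", "kwargs": {
  "deltas": [
    [[0,0,0,0,0,0,-1],[0,0,0,0,0,0,-1],[0,0,0,0,0,0,-1],[0,0,0,0,0,0,-1]]
  ],
  "squeeze": 80
}}

```text
time_s: 16.12
position: [0.5199, -0.1802, 0.1164]
tool_rot: [[0.967, 0.243, -0.074], [0.254, -0.924, 0.286], [0.001, -0.296, -0.955]]
ft_force: [-1.9, 3.7, 5.6]
grip_width: 0.0223
gripper_force: 78.1
```

Call:
{"fn": "send_rows", "kwargs": {
  "deltas": [
    [[0,0,0,-0.02,0,0,-1],[0,0,0,-0.03,0,0,-1],[0,0,0,-0.03,0,0,-1],[0,0,0,-0.03,0,0,-1],[0,0,0,-0.03,0,0,-1],[0,0,0,-0.03,0,0,-1],[0,0,0,-0.03,0,0,-1],[0,0,0,-0.03,0,0,-1],[0,0,0,-0.03,0,0,-1],[0,0,0,-0.02,0,0,-1],[0,0,0,-0.02,0,0,-1],[0,0,0,0,0,0,-1]]
  ]
}}

```text
time_s: 17.62
position: [0.5198, -0.1798, 0.1164]
tool_rot: [[0.967, 0.254, 0.001], [0.254, -0.967, 0.0], [0.001, 0.0, -1.0]]
ft_force: [-2.2, 5.4, 8.0]
grip_width: 0.0223
gripper_force: 78.7
```

```bash
python3 - <<'E'
from h import *
s=telemetry.observe();print(s["wrist_torque"].round(3),s["ft_force"].round(1))
a=np.radians(14.7);u=np.array([np.cos(a),np.sin(a)]);v=np.array([-u[1],u[0]])
d=grab("scene");P=cloud(d)*1000;rel=P[...,:2]-[494.4,-186.7];bx=rel@u;by=rel@v;z=P[...,2]
m=(bx<-20)&(bx>-65)&(abs(by)<35)&(z>60)&(z<160)
print(m.sum(),[np.percentile(q[m],[2,50,98]).round(1) for q in(bx,by,z)])
cv2.imwrite("pics/s6.png",cv2.resize(d["image"][165:285,140:300][...,::-1],(800,600),interpolation=cv2.INTER_CUBIC))
E
```

```text
[1.001 0.329 0.006] [-2.2  5.4  8. ]
115 [array([-50.3, -41.8, -23. ]), array([-26.9, -14.9,   0.6]), array([ 61.4,  90. , 149.4])]
```

View pics/s6.png

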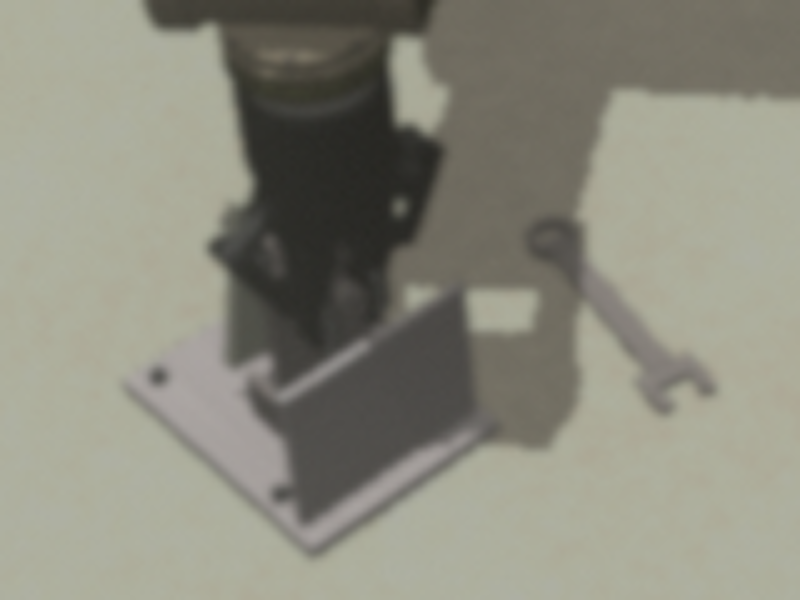

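The scene view shows the gripper upright on the head and the link still on the bolt at crop (245,300). The closed width of 22.3 mm fits seated flats, since the 8 mm link read 6.7 mm. I'll hold a moment, then hand in.

Call:
{"fn": "send_rows", "kwargs": {
  "deltas": [
    [[0,0,0,0,0,0,-1],[0,0,0,0,0,0,-1],[0,0,0,0,0,0,-1],[0,0,0,0,0,0,-1],[0,0,0,0,0,0,-1],[0,0,0,0,0,0,-1],[0,0,0,0,0,0,-1],[0,0,0,0,0,0,-1]]
  ]
}}

```text
time_s: 18.68
position: [0.5198, -0.1798, 0.1164]
tool_rot: [[0.967, 0.254, 0.001], [0.254, -0.967, 0.001], [0.001, -0.001, -1.0]]
ft_force: [-2.3, 5.9, 9.0]
grip_width: 0.0222
gripper_force: 78.7
```

```bash
python3 - <<'E'
from h import *
s=telemetry.observe();print(s["grip_width"],s["gripper_force"],s["ft_force"].round(1))
print(env.close_job())
E
```

```text
0.02220355018734055 78.7141367062577 [-2.3  5.9  9. ]
the job is handed in; nothing more can be done
None
```

The job is handed in at about 19 s: the link hangs by its eye on the bolt end, and the gripper holds the hex head at 79 N with the tool upright. I inferred upright flats from the tool angle and closed width, and hand-in returned no verdict.

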